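Prop up the drop guard of a lab press and load its die

TASK

Lift the drop guard of the bench press by the black handle of its slotted bar, and hook the bar onto the notched bracket so that the guard stays up by itself; never let the guard crash down. Then stand the steel pressing die upright in the middle of the pulled-out carriage plate, and after that push the carriage fully home under the ram by its black front plate. Leave the other things on the bench where they are.

Things in the scene. Friction and masses are not known exactly. Their poses are not given: they have to be found in the camera images.
- press: Fixed white bench press. Origin on the table in the guard's plane, midway between the guard's posts (20 mm square, at y +-130 mm). x points from the front (robot side) into the press, y left, z up. Guard's top rail 231 to 258 mm high, front face at x = -8 mm. Head 80 mm wide, from x = 30 mm, 272 to 369 mm high; ram ends 105 mm up at x = 55 mm. Base 12 mm thick, front 130 mm wide to x = -150 mm.
- guard (a joint): Height of the drop guard above closed, m: 0 closed, 0.070 hooked up, 0.088 at its stop. Slides straight up; 0.5 to 0.9 kg with its bar, falls when let go. Clear panel 236 mm wide at x = 0 of the press, lower edge 25 mm and upper edge 120 mm above the table when closed.
- bar (a joint): Swing of the slotted bar about its hinge on the guard, rad: 0 = resting forward on its stop, leaning 42 degrees (0.733 rad) from vertical towards the front (-x of the press); grows as it swings up; 0.384 when hooked (20 degrees from vertical). Free hinge: falls back to 0.
- bar_hinge (a point): Hinge axis of the bar, at the guard's top edge, 18 mm in front of the guard's plane and 75 mm left (+y) of the press's middle; rises with the guard. Axes: z along the bar to its handle, y left along the hinge, x square to the bar's flat face, towards the press.
- bar_grip (a point): Middle of the bar's black handle, 130 mm along the bar from the hinge: a flat paddle 54 mm wide (y), 12 mm thick (x), 55 mm long (along the bar, from 30 mm below this point to 25 mm above), to be pinched across its thickness. Axes as bar_hinge: they tilt with the bar.
- slot_top (a point): Middle of the crosspiece (8 x 8 mm) at the upper end of the bar's slot, 75 mm along the bar from the hinge: the part that rests in the notch. The slot below it is 34 mm wide and 60 mm long; the bracket passes through it. Axes as bar_hinge.
- notch (a point): Where the crosspiece's middle lies when hooked: 4 mm above the notch floor, by its back wall. Fixed, axes as the press. Notch open upward, 14 mm front to back, in a 12 mm thick steel bracket; front lip 10 mm high (outer face 15 mm in front of this point), back wall 25 mm. From its rest the bar rises clear in front of the lip; lift the crosspiece 15 to 18 mm above this point, swing it over the lip, lower it.
- carriage (a joint): Travel of the loading carriage, m: near 0 pulled out to the front, 0.140 fully home at its stop under the ram. Slides along the press's x with 1.5 N friction, stays where it is left.
- plate_mid (a point): Middle of the top of the carriage's steel plate (90 x 90 mm, top 22 mm above the table), on the press's middle line, 85 mm in front of the guard's plane with the carriage out, 55 mm behind it when home. Axes as the press.
- push_face (a point): Middle of the front (robot side) face of the carriage's black upright push plate: 64 mm wide, 10 mm thick, 14 to 59 mm above the table. Stays 122 mm in front of the plate's middle. Axes as the press.
- die: Loose steel pressing die, about 0.6 kg: foot flange 66 mm diameter and 8 mm high, body 56 mm diameter up to 52 mm, plunger 26 mm diameter up to 62 mm. Origin at the centre of its underside, z up along its axis. The only bare-steel cylinder on the bench.
- beaker: Open glass beaker, 76 mm diameter, 85 mm high, origin under its centre. Leave alone.
- jar: Low glass jar with a white cap, 72 mm diameter, 60 mm high, origin under its centre. Leave alone.
- bottle_a: Amber bottle with white cap, 52 mm diameter, 100 mm high, origin under its centre. Leave alone.
- bottle_b: Second amber bottle, the same. Leave alone.
- tube: White capped tube standing in a blue foot, 52 mm diameter, 109 mm high, origin under its centre. Leave alone.
- spatula: Spatula 180 mm long lying flat. Leave alone.
There are look-alikes about, which are no part of the job. What is shaped like the die but purple or yellow is not meant.

How it is judged:
On the way, in this order (a step that is already met when the one before it is completed fails the run):
1. the guard is up and the slot's crosspiece lies in the notch (value of joint guard above 0.062 m and distance between slot_top and notch below 0.011 m and z of slot_top in the frame of notch below 0.005 m and contact force between the fingers and anything else below 0.5 N), for 0.2 s.
2. the die stands upright in the middle of the carriage plate, let go, with the carriage still out (value of joint guard above 0.062 m and distance between slot_top and notch below 0.011 m and z of slot_top in the frame of notch below 0.005 m and horizontal distance between die and plate_mid below 0.015 m and z of die in the frame of plate_mid between -0.006 and 0.006 m and angle between die's own z axis and vertical below 0.08 rad and value of joint carriage below 0.04 m and contact force between the fingers and die below 0.5 N), for 0.2 s.
At the end, for the whole second after the job is handed in: The guard hangs by its bar from the notch (crosspiece within 11 mm of its seat and not more than 5 mm above it, guard at least 62 mm up), the die stands upright within 15 mm of the middle of the carriage plate, the carriage is within 6 mm of its inner stop, and all is at rest (value of joint guard above 0.062 m and distance between slot_top and notch below 0.011 m and z of slot_top in the frame of notch below 0.005 m and horizontal distance between die and plate_mid below 0.015 m and z of die in the frame of plate_mid between -0.006 and 0.006 m and angle between die's own z axis and vertical below 0.08 rad and value of joint carriage above 0.134 m and linear speed of die below 0.02 m/s and velocity of joint guard between -0.02 and 0.02 m/s); the robot touches nothing.
It fails at once if the guard crashes down (falls faster than 0.7 m/s) (velocity of joint guard below -0.7 m/s).
It fails at once if one of the other things on the bench is moved more than 30 mm (distance of any of beaker, jar, bottle_a, bottle_b, tube, spatula from where it was at the start of the episode above 0.03 m).
It fails at once if one of the bystanding vessels is tipped over (angle between any of beaker, jar, bottle_a, bottle_b, tube's own z axis and vertical above 0.6 rad).
It also fails if it takes over 58 s, if anything falls off the work surface, if the arm or the gripper's body presses on something with over 40 N, if the wrist force passes 120 N, or if a joint passes its speed limit or range.

ROBOT

A 6-joint arm with a two-finger parallel gripper is mounted at the origin on the work surface. World frame = base frame: x ahead of the robot, y to its left, z up, the work surface at z = 0. Lengths are in m, angles in rad, forces in N, time in s.
With the tool pointing down it reaches from about 0.225 to 0.875 m from the base axis. Payload 3.4 kg.
Tool frame: the origin (TCP) lies at the very end of the fingers, on their centre line; the grasp point (between the pads) lies 19 mm behind it; z points along the fingers, y is the line along which they close (so a half turn about z gives the same grasp; the last joint's range is limited). The gripper opens to 85 mm and grips with 20 to 120 N. Pads are 22 mm wide; open, the fingers measure 114 mm over their backs; the gripper's body (76 mm by 85 mm) begins 54 mm behind the grasp point. The pads swing forward as they close: fully open they stand 13 mm farther back than shut.
Start: joints at [-1.248, 0.276, 1.505, -0, 1.361, -0.121], TCP at [0.247, -0.519, 0.231] pointing down, gripper open.
Joint ranges: [-2.89, 2.89], [-0.75, 2.08], [0.22, 2.7], [-1.18, 4.32], [0.11, 2.71], [-2.7, 2.7]. Speed limits (rad/s): [2.57, 2.57, 3.14, 3.14, 3.14, 3.14].

INTERFACE

Orientations are given as a unit quaternion [w, x, y, z].
In Python, from rig import manip, get_image, camera_info gives the robot as it stands. The module is installed in compiled form; this text tells all that it offers.
- The arm moves only by the shell command python3 -m crank 'ROWS' [FORCE]. ROWS is a JSON object of lists of equal length, an entry for each row: "translation": the shift along the tool's x, y, z in mm, a list of three; "roll": the turn about the tool's z in rad; "fingers": the opening, from 0 (shut) to 1 (fully open). A call has 1 to 8 rows; each row shifts and turns the commanded pose from where the row before left it, along the tool's axes as they then stand; what a row does not reach is not made up. A row lasts 1/10 s, in which the tool goes at most 50 mm and 8.59 degrees, less where a joint would pass 70% of its speed; a pose out of reach is approached as far as the arm can. A call is refused whole if a number of a shift passes 50 or a number of a turn 0.15, either way. A call with a gripper value outside its range is refused whole. The fingers move at their own pace and stop on an object; FORCE is the grip in N (left out, the last holds). Time passes only in rows, so rows that do not move let the fingers close. It gives the time, the measured TCP pose, the force, the opening and the grip force at its end, in the units of the state.
- manip.get_state(): the state, without advancing time (a new reading comes with each control period).
- get_image(name): name is "scene" or "top" or "wrist"; returns the picture (420x560x3 uint8, blue, green, red); there is no depth.
- camera_info(name): a dict with "mtx" (3x3 intrinsics, pixels), "rvec" (rotation vector, rad) and "tvec" (3), from world to camera coordinates, as OpenCV has them. Camera axes: x right, y down, z forward; pixel columns grow to the right and rows downward; lengths in m; the calibration is good to about 2 mm. A picture is of the moment at which its call begins: read the wrist's pose just before it. camera_info takes no time and is no camera call; for the wrist camera it gives the pose at the moment of the call.
- manip.sign_off(): hands the job in; it is judged then, once.
The state is a dict: "clock": time; "qpos": joint angles; "qd": joint speeds; "effort": joint torques, N m; "position": TCP position; "ee_rot": TCP orientation; "contact_force": force on the tool from outside, world axes, zero at the start; "moment": the same for the moment, N m; "width": finger opening in m; "gripper_force": force on a finger pad.
Only numpy, scipy, OpenCV 4.12 (cv2) and the standard library are available. Lean on these libraries where they do the work, as an engineer would, in place of code of your own. Each camera call takes 0.05 s, during which the arm holds its last target. There are 200 camera calls.

## Working session

There is one attempt and no reset: what is moved stays moved. The work goes in short steps, Python scripts to look and compute and a shell command to move; the robot and the scene stay as the last step left them, time stands still between calls to the robot, and variables do not carry over. Pictures are saved under pics/ and viewed, at most 10 in all, crops included, and the job is handed in when it is done.

```bash
mkdir -p pics; python3 - <<'E'
from rig import manip,get_image,camera_info
import cv2,numpy as np
a=get_image("scene");b=get_image("top")
cv2.imwrite("pics/scene.png",a);cv2.imwrite("pics/top.png",b)
for n in("scene","top","wrist"):
    c=camera_info(n);R=cv2.Rodrigues(np.array(c["rvec"]))[0];print(n,np.round(c["mtx"],1).tolist(),np.round(-R.T@np.array(c["tvec"]).ravel(),3),np.round(R,2).tolist())
print(manip.get_state())
E
```

```text
scene [[404.2, 0.0, 273.5], [0.0, 404.2, 210.2], [0.0, 0.0, 1.0]] [0.973 0.793 0.868] [[-0.85, 0.53, -0.02], [0.34, 0.52, -0.78], [-0.4, -0.67, -0.62]]
top [[452.4, 0.0, 286.9], [0.0, 452.4, 209.3], [0.0, 0.0, 1.0]] [0.334 0.035 1.427] [[-0.02, -1.0, 0.0], [-0.99, 0.02, -0.14], [0.14, -0.0, -0.99]]
wrist [[317.3, 0.0, 279.2], [0.0, 317.3, 206.7], [0.0, 0.0, 1.0]] [ 0.321 -0.483  0.375] [[0.43, -0.9, -0.0], [-0.85, -0.41, 0.32], [-0.29, -0.14, -0.95]]
{'clock': 0.1, 'qpos': array([-1.24799874e+00,  2.76558427e-01,  1.50597277e+00,  4.52835402e-06,
        1.36073447e+00, -1.21007671e-01]), 'qd': array([ 6.79900810e-04, -1.51275610e-03, -3.72572312e-03, -6.47033588e-05,
        3.12649671e-05, -2.07677910e-03]), 'effort': array([ 8.41216370e-04, -4.17703593e+01, -2.46405745e+01, -3.01735445e-04,
        5.84172114e-03,  2.83515355e-06]), 'position': array([ 0.24673773, -0.51885778,  0.23052447]), 'ee_rot': array([-8.32478820e-04,  9.75480237e-01,  2.20085456e-01, -8.20537615e-05]), 'contact_force': array([-0.0587294 , -0.29116576,  0.05161881]), 'moment': array([ 0.02160201, -0.02686981, -0.01733657]), 'gripper_force': 0.0, 'width': 0.0855349972489664}
```

View pics/scene.png

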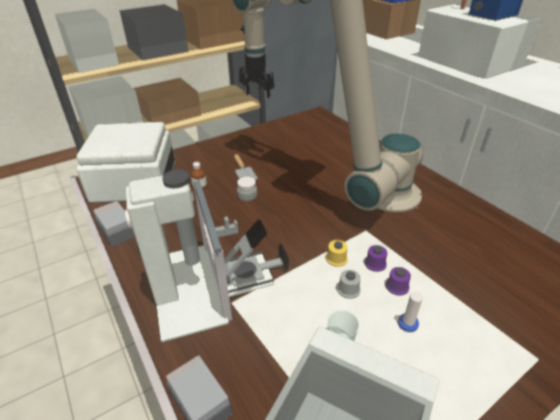

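View pics/top.png

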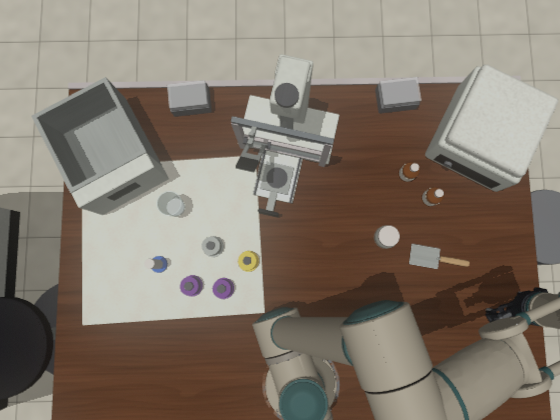

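The scene view shows the press at about (190,250), the silver die at (349,284), and the bar handle at (253,238). The top view shows the die at (212,246), the black handle at (247,162), the push plate at (271,212) and the rail from (237,125) to (330,155). Next I'll zoom in on the press.

```bash
cat > h.py <<'E'
from rig import manip,get_image,camera_info
import cv2,numpy as np
from scipy.spatial.transform import Rotation as Ro
def cam(n,c=None):
    c=c or camera_info(n);R=cv2.Rodrigues(np.array(c["rvec"]))[0];t=np.array(c["tvec"]).ravel();return np.array(c["mtx"]),R,t
def ray(C,p):
    K,R,t=C;d=R.T@np.linalg.solve(K,[p[0],p[1],1.]);return -R.T@t,d/np.linalg.norm(d)
def onz(C,p,z):
    o,d=ray(C,p);return o+d*(z-o[2])/d[2]
def tri(C1,p1,C2,p2):
    o1,d1=ray(C1,p1);o2,d2=ray(C2,p2);A=np.c_[d1,-d2];s=np.linalg.lstsq(A,o2-o1,rcond=None)[0]
    a=o1+s[0]*d1;b=o2+s[1]*d2;return (a+b)/2,np.linalg.norm(a-b)
def proj(C,X):
    K,R,t=C;q=K@(R@np.array(X)+t);return q[:2]/q[2]
def tool():
    s=manip.get_state();q=s["ee_rot"];return s,np.array(s["position"]),Ro.from_quat([q[1],q[2],q[3],q[0]])
E
python3 - <<'E'
import cv2,numpy as np
a=cv2.imread("pics/scene.png")[180:340,140:300];b=cv2.imread("pics/top.png")[100:225,215:345]
f=lambda i,s:cv2.resize(i,None,fx=s,fy=s,interpolation=cv2.INTER_CUBIC)
A=f(a,2.5);B=f(b,3)
o=np.zeros((400,800,3),np.uint8);o[:A.shape[0],:A.shape[1]]=A;o[:B.shape[0],405:405+B.shape[1]]=B
cv2.imwrite("pics/zoom.png",o)
E
```

```text
(no output)
```

View pics/zoom.png

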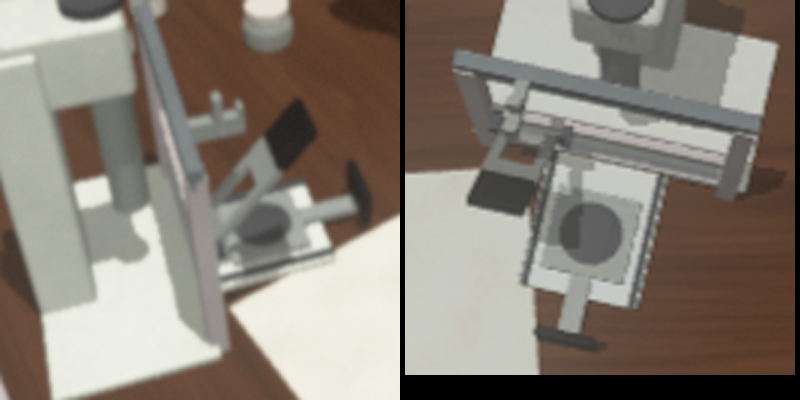

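```bash
python3 - <<'E'
from h import *
S,T=cam("scene"),cam("top")
zs=lambda u,v:(u/2.5+140,v/2.5+180)
zt=lambda u,v:((u-405)/3+215,v/3+100)
bl,br=onz(T,zt(457,52),.258),onz(T,zt(760,118),.258)
print("rail",bl,br,"yaw",np.degrees(np.arctan2(*( (br-bl)[[0]][0:1].tolist()+[-(br-bl)[1]]))), np.linalg.norm(br-bl))
pm=onz(T,zt(590,233),.022);pf=onz(T,zt(570,336),.059);print("plate",pm,"push top",pf)
print("plate tri",tri(T,zt(590,233),S,zs(264,225)))
print("push dir",np.degrees(np.arctan2((pm-pf)[1],(pm-pf)[0])),np.linalg.norm((pm-pf)[:2]))
C=[]
for t,s in(((468,203),(317,132)),((526,216),(297,98)),((485,165),(290,172)),((538,180),(265,137))):
    X,e=tri(T,zt(*t),S,zs(*s));C.append(X);print("handle",X,e)
print("mean",np.mean(C,0))
# notch prongs in both
print("lip/back tip",tri(T,zt(521,85),S,zs(216,95)))
def sil(im,x0,y0):
    h=cv2.cvtColor(im,cv2.COLOR_BGR2HSV);return h
# die: top plunger
print("die tri",tri(T,(212,244),S,(349,274)), onz(T,(212,246),.03))
E
```

```text
rail [0.74881245 0.17415523 0.258     ] [ 0.68348676 -0.0951247   0.258     ] yaw -13.636178199355204 0.2770904698028477
plate [0.63165623 0.0618053  0.022     ] push top [0.51738697 0.08286569 0.059     ]
plate tri (array([0.63217875, 0.06226648, 0.01693828]), np.float64(0.0013004272542759391))
push dir -10.442706762544065 0.11619381874862168
handle [0.6169739  0.16761107 0.22990601] 0.00021611537268984588
handle [0.60577819 0.11436823 0.22955131] 0.0034830729085069223
handle [0.65440782 0.16065447 0.19322439] 0.017476223974536114
handle [0.64502974 0.1075064  0.19256831] 0.004034168483375524
mean [0.63054741 0.13753504 0.2113125 ]
lip/back tip (array([0.70260785, 0.11926032, 0.28258822]), np.float64(0.01497588711459584))
die tri (array([0.42216849, 0.26021499, 0.05656765]), np.float64(0.0020086631101028265)) [0.41846041 0.26383817 0.03      ]
```

```bash
python3 -m crank '{"translation":[[0,0,-8],[0,0,-8],[0,0,-8],[0,0,-8],[0,0,-8],[0,0,-8],[0,0,-8],[0,0,-8]],"roll":[-0.15,-0.15,-0.15,-0.15,-0.15,-0.15,-0.15,-0.15],"fingers":[1,1,1,1,1,1,1,1]}' 60
python3 -m crank '{"translation":[[0,0,-8],[0,0,-8],[0,0,-8],[0,0,-8],[0,0,-8],[0,0,-8],[0,0,-8],[0,0,-8]],"roll":[-0.15,-0.15,-0.15,-0.15,-0.15,-0.15,-0.15,-0.15],"fingers":[1,1,1,1,1,1,1,1]}'
cat >> h.py <<'E'
def to(X,yaw=None):
    s,p,R=tool();d=R.inv().apply(np.array(X)-p)*1000;x=R.apply([1,0,0]);y=np.arctan2(x[1],x[0])
    print("pos",p.round(4),"toolx deg",round(np.degrees(y),2),"go mm",d.round(1),"roll",None if yaw is None else round(-np.radians((yaw-np.degrees(y)+180)%360-180),3),"t",s["clock"],"F",np.round(s["contact_force"],1),"w",round(s["width"],4),"g",s["gripper_force"])
E
python3 -c "
from h import *
to([.58,.149,.37],167.2)"
```

```text
clock: 0.9
position: [0.2468, -0.519, 0.2951]
ee_rot: [-0.0, 0.679, 0.735, 0.0]
contact_force: [0.2, 0.8, 0.5]
width: 0.0855
gripper_force: 0.0
clock: 1.7
position: [0.2468, -0.5191, 0.3591]
ee_rot: [-0.0, 0.145, 0.989, 0.001]
contact_force: [1.2, -0.2, 0.8]
width: 0.0853
gripper_force: 0.0
pos [ 0.2468 -0.5191  0.3591] toolx deg 163.29 go mm [-127.1  735.7  -10.3] roll -0.068 t 1.7 F [ 1.2 -0.2  0.8] w 0.0853 g 0.0
```

```bash
python3 -m crank '{"translation":[[-8,46,0],[-8,46,0],[-8,46,0],[-8,46,-2],[-8,46,-2],[-8,46,-2],[-8,46,-2],[-8,46,-2]],"roll":[-0.068,0,0,0,0,0,0,0],"fingers":[1,1,1,1,1,1,1,1]}'
python3 -m crank '{"translation":[[-8,46,0],[-8,46,0],[-8,46,0],[-8,46,0],[-8,46,0],[-8,46,0],[-8,46,0],[0,20,0]],"roll":[0,0,0,0,0,0,0,0],"fingers":[1,1,1,1,1,1,1,1]}'
python3 -c "
from h import *
to([.58,.149,.37],167.2)
import pickle
pickle.dump(camera_info('wrist'),open('w1.pkl','wb'))
a=get_image('wrist');cv2.imwrite('pics/w1.png',a)
C=cam('wrist');print(-C[1].T@C[2],proj(C,[.631,.138,.211]))"
```

```text
clock: 2.5
position: [0.396, -0.175, 0.3691]
ee_rot: [-0.0, 0.115, 0.993, 0.0]
contact_force: [0.7, -0.6, 1.2]
width: 0.0853
gripper_force: 0.0
clock: 3.3
position: [0.5294, 0.147, 0.368]
ee_rot: [-0.001, 0.113, 0.994, 0.001]
contact_force: [-0.6, -1.2, 0.1]
width: 0.0855
gripper_force: 0.0
pos [0.5294 0.147  0.368 ] toolx deg 167.02 go mm [-48.9  13.3  -2.1] roll -0.003 t 3.3 F [-0.6 -1.2  0.1] w 0.0855 g 0.0
[0.44843053 0.16687497 0.51209903] [289.77257434 279.40864113]
```

View pics/w1.png

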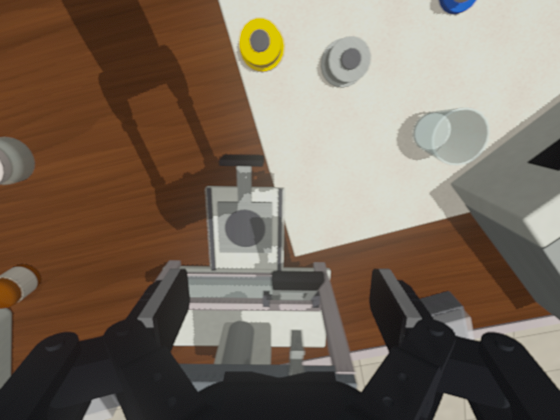

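The wrist view shows the handle at about (298,281), the push plate at (241,160), the dark seat circle at (245,228) and the die at (346,62). The view lines up well with the press axes, so I'll measure these by masks.

```bash
python3 - <<'E'
from h import *;import pickle
W=cam(0,pickle.load(open('w1.pkl','rb')));T=cam("top");S=cam("scene")
w=cv2.imread('pics/w1.png');t=cv2.imread('pics/top.png')
def dark(im,x0,y0,x1,y1,th):
    m=(im[y0:y1,x0:x1].max(2)<th).astype(np.uint8);n,l,st,c=cv2.connectedComponentsWithStats(m)
    i=1+st[1:,4].argmax();ys,xs=np.where(l==i);r=cv2.minAreaRect(np.c_[xs+x0,ys+y0].astype(np.float32));return c[i]+[x0,y0],r,st[i,4]
hw=dark(w,262,262,336,300,55);print("handle w",hw)
ht=dark(t,228,148,262,178,70);print("handle t",ht)
pw=dark(w,210,145,275,172,60);print("push w",pw)
pt=dark(t,255,203,285,222,75);print("push t",pt)
cw=dark(w,220,205,270,252,85);print("circ w",cw)
ct=dark(t,262,165,292,192,85);print("circ t",ct)
for n,a,b in(("handle",hw,ht),("push",pw,pt),("circ",cw,ct)):print(n,tri(W,a[0],T,b[0]))
print("circ z22",onz(W,cw[0],.022),onz(T,ct[0],.022))
# handle direction from wrist rect
def corners(r,z):
    b=cv2.boxPoints(r);return np.array([onz(W,p,z) for p in b])
for n,r,z in(("h",hw[1],.211),("p",pw[1],.059)):
    c=corners(r,z);print(n,c.round(4).tolist())
# die plunger/body
for nm,im,C,b in(("w",w,W,(320,35,375,90)),("t",t,T,(200,234,226,260))):
    s=im[b[1]:b[3],b[0]:b[2]];h=cv2.cvtColor(s,cv2.COLOR_BGR2HSV)
    print(nm,"plunger",dark(im,*b,110)[0::2])
E
```

```text
handle w (array([309.82291667, 285.80208333]), ((305.21539306640625, 286.2231140136719), (6.449805736541748, 32.62113571166992), 82.87498474121094), np.int32(96))
handle t (array([247.19704433, 163.48275862]), ((247.1058807373047, 163.52352905273438), (20.608394622802734, 10.954989433288574), 12.52880859375), np.int32(203))
push w (array([233.72318339, 159.70242215]), ((236.0, 160.0), (10.0, 34.0), 90.0), np.int32(289))
push t (array([269.01190476, 212.69047619]), ((269.05853271484375, 212.72682189941406), (20.394166946411133, 4.330267906188965), 12.094757080078125), np.int32(84))
circ w (array([257.172, 228.208]), ((257.9941101074219, 229.22349548339844), (26.031658172607422, 12.039642333984375), 77.47119140625), np.int32(250))
circ t (array([270.02702703, 175.81081081]), ((269.8237609863281, 174.93853759765625), (5.613215923309326, 14.395183563232422), 5.19442892074585), np.int32(74))
handle (array([0.63300575, 0.14691408, 0.22232652]), np.float64(0.018862171147702788))
push (array([0.51336763, 0.08558634, 0.06604034]), np.float64(0.002012345718996152))
circ (array([0.63989607, 0.0834599 , 0.01598211]), np.float64(0.001537226413618955))
circ z22 [0.63819286 0.0849209  0.022     ] [0.63799351 0.08275829 0.022     ]
h [[0.6378, 0.133, 0.211], [0.6407, 0.1684, 0.211], [0.6488, 0.1678, 0.211], [0.6459, 0.1322, 0.211]]
p [[0.5021, 0.0656, 0.059], [0.513, 0.1129, 0.059], [0.527, 0.1093, 0.059], [0.516, 0.0615, 0.059]]
w plunger (array([348.96685083,  60.01104972]), np.int32(181))
t plunger (array([211.375     , 244.70833333]), np.int32(24))
```

```bash
python3 - <<'E'
from h import *;import pickle
W=cam(0,pickle.load(open('w1.pkl','rb')));T=cam("top");S=cam("scene")
print("handle",tri(W,(299,281.5),T,(247.2,163.5)))
print("circ",tri(W,(245,228),T,(276.7,177.7)),onz(W,(245,228),.022))
print("push top",tri(W,(241.5,158),T,(270,212)))
print("plate edges L",onz(W,(213,190),.022),onz(W,(213,268),.022),"R",onz(W,(279,190),.022),onz(W,(280,268),.022))
print("die plunger top",tri(W,(350,59),T,(211.5,244.5)),tri(W,(350,59),S,(349,275)))
E
python3 -c "
from h import *
to([.5794,.149,.37],167.2)
to([.634,.139,.33],167.2)"
```

```text
handle (array([0.63406195, 0.14194221, 0.21143554]), np.float64(0.00684599276964237))
circ (array([0.6344614 , 0.0628456 , 0.01494214]), np.float64(0.0034342314479793206)) [0.63327276 0.06523408 0.022     ]
push top (array([ 0.52505393,  0.08518615, -0.01031979]), np.float64(0.003180295340792532))
plate edges L [0.55824779 0.03222601 0.022     ] [ 0.69353863 -0.0085042   0.022     ] R [0.58195942 0.13522064 0.022     ] [0.719781   0.10530319 0.022     ]
die plunger top (array([0.42071979, 0.25864451, 0.08642439]), np.float64(0.005508787442173016)) (array([0.42231258, 0.26589671, 0.05819486]), np.float64(0.005432965014642889))
pos [0.5294 0.1487 0.3678] toolx deg 167.11 go mm [-48.7  11.4  -2.2] roll -0.002 t 3.35 F [ 0.6  1.  -0. ] w 0.0857 g 0.0
pos [0.5294 0.1487 0.3678] toolx deg 167.11 go mm [-104.2   13.7   37.6] roll -0.002 t 3.35 F [ 0.6  1.  -0. ] w 0.0857 g 0.0
```

```bash
python3 -m crank '{"translation":[[-34,4,10],[-34,5,20],[-33,5,20],[0,0,0]],"roll":[0,0,0,0],"fingers":[1,1,1,1]}' 60
python3 -c "
from h import *
to([.632,.1405,.19],167.2)"
```

```text
clock: 3.75
position: [0.6319, 0.1327, 0.3135]
ee_rot: [-0.003, 0.115, 0.993, -0.001]
contact_force: [-1.0, -1.3, -0.2]
width: 0.0852
gripper_force: 0.0
pos [0.6319 0.1327 0.3135] toolx deg 166.75 go mm [  0.9   8.  123.5] roll -0.008 t 3.75 F [-1.  -1.3 -0.2] w 0.0852 g 0.0
```

```bash
python3 -m crank '{"translation":[[0,8,20],[0,0,30],[0,0,10],[0,0,0]],"roll":[-0.008,0,0,0],"fingers":[1,1,1,1]}' 60
python3 -c "
from h import *
to([.632,.1405,.19],167.2)
a=get_image('wrist');cv2.imwrite('pics/w2.png',a)"
```

```text
clock: 4.15
position: [0.6302, 0.1414, 0.2578]
ee_rot: [-0.002, 0.111, 0.994, -0.001]
contact_force: [-0.6, -0.2, 0.5]
width: 0.0853
gripper_force: 0.0
pos [0.6302 0.1414 0.2578] toolx deg 167.28 go mm [-2.2 -0.3 67.8] roll 0.001 t 4.15 F [-0.6 -0.2  0.5] w 0.0853 g 0.0
```

View pics/w2.png

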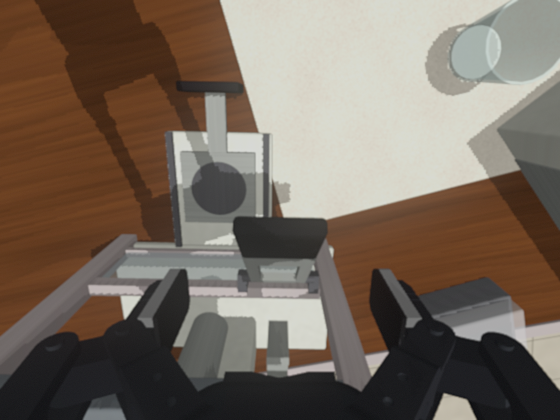

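The handle spans columns 235–326, centred at 280, exactly between the fingers. I'll descend and grip.

```bash
python3 -m crank '{"translation":[[-2,0,20],[0,0,25],[0,0,21],[0,0,0],[0,0,0],[0,0,0],[0,0,0],[0,0,0]],"roll":[0,0,0,0,0,0,0,0],"fingers":[1,1,1,1,0,0,0,0]}' 70
python3 -c "
from h import *
to([.632,.1405,.19],167.2)"
```

```text
clock: 5.0
position: [0.6346, 0.1403, 0.1963]
ee_rot: [0.002, 0.111, 0.994, -0.001]
contact_force: [-0.9, -2.4, 6.1]
width: 0.0523
gripper_force: 73.9
pos [0.6346 0.1403 0.1963] toolx deg 167.28 go mm [ 2.6 -0.4  6.2] roll 0.001 t 5.0 F [-0.9 -2.4  6.1] w 0.0523 g 73.92967700958252
```

```bash
python3 -m crank '{"translation":[[0,0,-5],[0,0,-12],[0,0,-15],[0,0,-15],[0,0,-15],[0,0,-12],[0,0,-6],[0,0,0]],"roll":[0,0,0,0,0,0,0,0],"fingers":[0,0,0,0,0,0,0,0]}' 100
python3 -c "
from h import *
to([.632,.1405,.19],167.2)
a=get_image('wrist');cv2.imwrite('pics/w3.png',a);cv2.imwrite('pics/s3.png',get_image('scene'))"
```

```text
clock: 5.8
position: [0.6346, 0.1403, 0.2737]
ee_rot: [0.001, 0.111, 0.994, -0.001]
contact_force: [3.5, -3.8, -6.0]
width: 0.0524
gripper_force: 105.9
pos [0.6346 0.1403 0.2737] toolx deg 167.27 go mm [ 2.8 -0.2 83.7] roll 0.001 t 5.8 F [ 3.5 -3.8 -6. ] w 0.0524 g 105.92658162117004
```

View pics/w3.png

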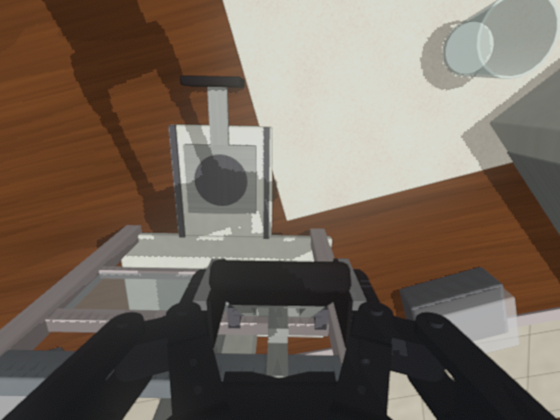

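The handle is held between the fingers and the guard's clear panel has risen with it, by about 77 mm. Next I'll go up to the stop and start the swing.

```bash
python3 -m crank '{"translation":[[0,0,-6],[0,0,-5],[0,0,0]],"roll":[0,0,0],"fingers":[0,0,0]}'
python3 -m crank '{"translation":[[-4,0,-3],[-3,0,-3],[0,0,0]],"roll":[0,0,0],"fingers":[0,0,0]}'
python3 -m crank '{"translation":[[-4,0,-3],[-4,0,-3],[0,0,0]],"roll":[0,0,0],"fingers":[0,0,0]}'
```

```text
clock: 6.2
position: [0.6346, 0.1402, 0.284]
ee_rot: [0.001, 0.111, 0.994, -0.001]
contact_force: [3.5, -4.1, -6.4]
width: 0.0522
gripper_force: 106.0
clock: 6.5
position: [0.6377, 0.1396, 0.2875]
ee_rot: [-0.005, 0.111, 0.994, -0.001]
contact_force: [-2.8, -3.9, -12.6]
width: 0.0525
gripper_force: 106.9
clock: 6.8
position: [0.6499, 0.1365, 0.2957]
ee_rot: [0.001, 0.112, 0.994, -0.001]
contact_force: [1.0, -5.1, -13.8]
width: 0.0518
gripper_force: 106.8
```

```bash
python3 -m crank '{"translation":[[-4,0,-3],[-4,0,-3],[0,0,0]],"roll":[0,0,0],"fingers":[0,0,0]}'
python3 -m crank '{"translation":[[-5,0,-3],[-5,0,-2],[-4,0,-2],[0,0,0]],"roll":[0,0,0],"fingers":[0,0,0]}'
```

```text
clock: 7.1
position: [0.6582, 0.1344, 0.3007]
ee_rot: [0.001, 0.112, 0.994, -0.001]
contact_force: [3.3, -5.8, -18.3]
width: 0.0517
gripper_force: 107.6validation failed for argument at $.ro...
```

```bash
python3 -m crank '{"translation":[[-5,0,-3],[-5,0,-2],[-4,0,-2],[0,0,0]],"roll":[0,0,0,0],"fingers":[0,0,0,0]}'
python3 -c "
from h import *
to([.672,.1315,.2896],167.2)"
```

```text
clock: 7.5
position: [0.6708, 0.1315, 0.3066]
ee_rot: [-0.001, 0.11, 0.994, -0.002]
contact_force: [1.2, -6.7, -19.8]
width: 0.0517
gripper_force: 107.3
pos [0.6708 0.1315 0.3066] toolx deg 167.42 go mm [-1.2  0.3 17. ] roll 0.004 t 7.5 F [  1.2  -6.7 -19.8] w 0.0517 g 107.34139698237414
```

```bash
python3 -m crank '{"translation":[[-1,0,4],[0,0,5],[0,0,5],[0,0,0]],"roll":[0,0,0,0],"fingers":[0,0,0,0]}'
python3 -m crank '{"translation":[[0,0,3],[0,0,2],[0,0,0]],"roll":[0,0,0],"fingers":[0,0,0]}'
python3 -c "
from h import *
to([.672,.1315,.2896],167.2)
a=get_image('wrist');cv2.imwrite('pics/w4.png',a)
b=get_image('scene');cv2.imwrite('pics/s4.png',cv2.resize(b[180:340,140:300],None,fx=3,fy=3,interpolation=cv2.INTER_CUBIC))"
```

```text
clock: 7.9
position: [0.6706, 0.1316, 0.2962]
ee_rot: [0.0, 0.109, 0.994, -0.002]
contact_force: [-2.9, -5.3, -7.0]
width: 0.0517
gripper_force: 109.0
clock: 8.2
position: [0.6719, 0.1311, 0.2932]
ee_rot: [0.003, 0.112, 0.994, -0.002]
contact_force: [-1.5, -5.5, -3.6]
width: 0.0517
gripper_force: 107.6
pos [0.6719 0.1311 0.2932] toolx deg 167.17 go mm [0.1 0.4 3.6] roll -0.001 t 8.2 F [-1.5 -5.5 -3.6] w 0.0517 g 107.64573857886717
```

View pics/s4.png

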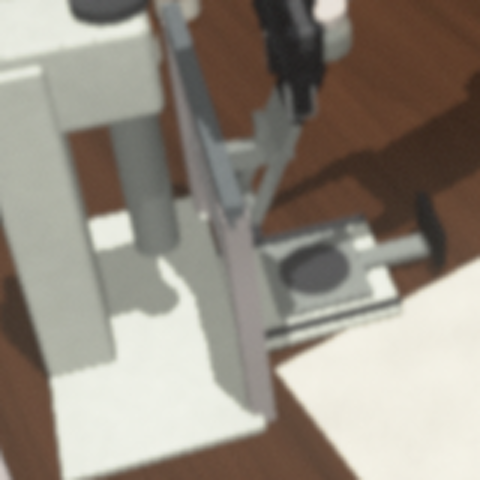

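The guard is up and the bracket passes through the slot at about (255,150). I'll keep lowering until the weight is taken.

```bash
python3 -m crank '{"translation":[[0,0,2],[0,0,2],[0,0,0]],"roll":[0,0,0],"fingers":[0,0,0]}'
python3 -m crank '{"translation":[[0,0,2],[0,0,1],[0,0,0]],"roll":[0,0,0],"fingers":[0,0,0]}'
```

```text
clock: 8.6
position: [0.672, 0.1311, 0.2914]
ee_rot: [0.004, 0.112, 0.994, -0.001]
contact_force: [-3.1, -5.2, 3.3]
width: 0.0519
gripper_force: 108.9
clock: 8.9
position: [0.6721, 0.1311, 0.2912]
ee_rot: [0.005, 0.112, 0.994, -0.001]
contact_force: [-4.2, -6.1, 10.9]
width: 0.0516
gripper_force: 110.0
```

```bash
python3 -m crank '{"translation":[[0,0,-2],[0,0,-1],[0,0,0],[0,0,0],[0,0,0]],"roll":[0,0,0,0,0],"fingers":[0,0,0.72,0.72,0.72]}' 20
python3 -c "
from h import *
b=get_image('scene');c=get_image('wrist');cv2.imwrite('pics/s5.png',np.hstack([cv2.resize(b[180:320,140:280],(420,420),interpolation=cv2.INTER_CUBIC),c[210:,140:420].repeat(1,0)] if 0 else [cv2.resize(b[180:320,140:280],(380,380),interpolation=cv2.INTER_CUBIC),cv2.resize(c[220:420,180:380],(380,380))]))
to([.672,.1315,.2896],167.2)"
```

```text
clock: 9.4
position: [0.6721, 0.1342, 0.2885]
ee_rot: [0.003, 0.11, 0.994, 0.001]
contact_force: [0.7, 0.4, 0.9]
width: 0.0614
gripper_force: 0.0
pos [0.6714 0.1338 0.2874] toolx deg 167.34 go mm [-1.1 -2.2 -2.2] roll 0.002 t 9.5 F [ 0.2 -0.1  0.2] w 0.0615 g 0.0
```

View pics/s5.png

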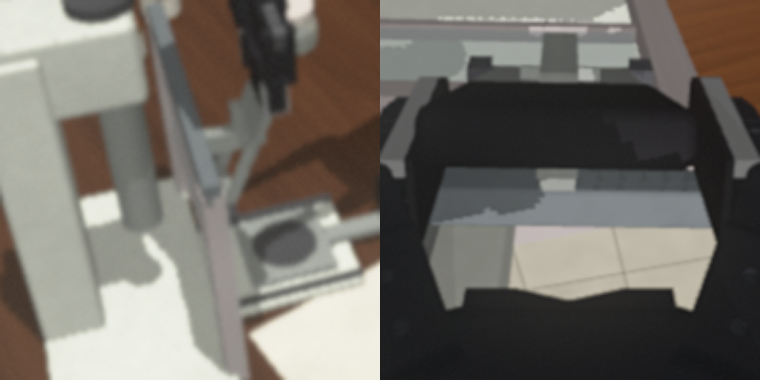

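Force is zero and the guard hangs from the notch, with the handle free between the open fingers. Next I'll back off upward and hover over the die.

```bash
python3 -m crank '{"translation":[[0,-2,0],[0,0,-5],[0,0,-20],[0,0,-30],[0,0,-20],[30,20,0],[40,20,0],[40,20,0]],"roll":[0,0,0,0,0,0,0,0],"fingers":[1,1,1,1,1,1,1,1]}'
python3 -m crank '{"translation":[[40,10,20],[40,10,30],[40,0,30],[30,0,30],[0,0,0]],"roll":[0,0,0,0,0],"fingers":[1,1,1,1,1]}'
python3 - <<'E'
from h import *;import pickle
pickle.dump(camera_info('wrist'),open('w6.pkl','wb'))
cv2.imwrite('pics/w6.png',get_image('wrist'))
to([.421,.262,.2],167.2)
W=cam('wrist');print(proj(W,[.421,.262,.06]))
E
```

```text
clock: 10.3
position: [0.5756, 0.2144, 0.3613]
ee_rot: [0.0, 0.111, 0.994, 0.0]
contact_force: [0.2, 1.2, 0.7]
width: 0.0857
gripper_force: 0.0
clock: 10.8
position: [0.4263, 0.2645, 0.247]
ee_rot: [-0.007, 0.109, 0.994, -0.003]
contact_force: [0.9, 0.3, 0.3]
width: 0.0853
gripper_force: 0.0
pos [0.4312 0.2654 0.2499] toolx deg 167.41 go mm [ 8.9 -5.4 49.9] roll 0.004 t 10.85 F [1.2 1.1 0.5] w 0.0855 g 0.0
[274.4415018  173.10176876]
```

View pics/w6.png

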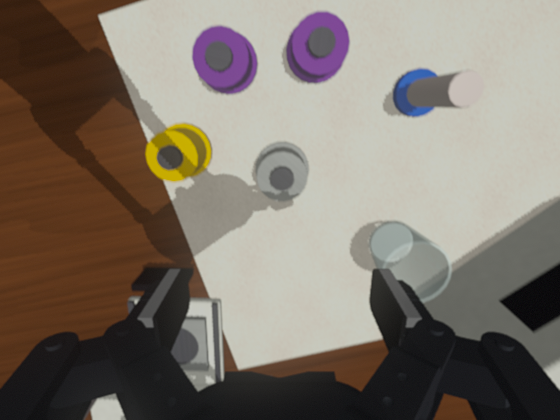

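The die's plunger is at (281,178), with its flange at about (280,172). The beaker at (410,260) and yellow piece at (179,153) are clear of the fingers.

```bash
python3 - <<'E'
from h import *;import pickle
W=cam(0,pickle.load(open('w6.pkl','rb')));T=cam("top")
im=cv2.imread('pics/w6.png')[138:210,240:325]
h=cv2.cvtColor(im,cv2.COLOR_BGR2HSV)
m=(h[...,2]<95).astype(np.uint8);m[:25]=0
n,l,st,c=cv2.connectedComponentsWithStats(m)
for i in range(1,n):
    if st[i,4]>60:print(c[i]+[240,138],st[i])
p=(281.5,178.5)
print(onz(W,p,.062),onz(T,(211.5,244.5),.062),tri(W,p,T,(211.5,244.5)))
P=onz(W,p,.062);to([P[0],P[1],.02],167.2)
E
```

```text
[277.94029851 178.34328358] [ 31  29  21  22 134]
[0.42082087 0.26700566 0.062     ] [0.42107482 0.26013865 0.062     ] (array([0.42396977, 0.26482335, 0.04079121]), np.float64(0.003865373719763734))
pos [0.4312 0.2654 0.2499] toolx deg 167.41 go mm [9.300e+00 1.000e-01 2.299e+02] roll 0.004 t 10.85 F [1.2 1.1 0.5] w 0.0855 g 0.0
```

```bash
python3 -m crank '{"translation":[[9,0,40],[0,0,45],[0,0,40],[0,0,20],[0,0,0]],"roll":[0.004,0,0,0,0],"fingers":[1,1,1,1,1]}'
python3 -c "
from h import *
to([.421,.265,.02],167.2)"
```

```text
clock: 11.35
position: [0.4268, 0.2674, 0.1052]
ee_rot: [-0.001, 0.113, 0.994, -0.001]
contact_force: [0.1, -0.6, 0.5]
width: 0.0854
gripper_force: 0.0
pos [0.4268 0.2674 0.1052] toolx deg 167.02 go mm [ 4.9 -3.5 85.3] roll -0.003 t 11.35 F [ 0.1 -0.6  0.5] w 0.0854 g 0.0
```

```bash
python3 -m crank '{"translation":[[5,-3,20],[0,0,30],[0,0,25],[0,0,10],[0,0,0],[0,0,0],[0,0,0],[0,0,0]],"roll":[0,0,0,0,0,0,0,0],"fingers":[1,1,1,1,1,0,0,0]}' 40
python3 -m crank '{"translation":[[0,0,0],[0,0,-6],[0,0,-6],[0,0,0]],"roll":[0,0,0,0],"fingers":[0,0,0,0]}'
python3 -c "
from h import *
to([.421,.265,.02],167.2)
im=get_image('wrist');cv2.imwrite('pics/w7.png',im)"
```

```text
clock: 12.15
position: [0.4221, 0.2664, 0.0236]
ee_rot: [0.002, 0.113, 0.994, 0.001]
contact_force: [-0.2, -1.7, 5.2]
width: 0.0548
gripper_force: 41.8
clock: 12.55
position: [0.4209, 0.2662, 0.0345]
ee_rot: [0.0, 0.113, 0.994, 0.0]
contact_force: [0.3, -0.0, -5.3]
width: 0.0546
gripper_force: 43.8
pos [0.4209 0.2662 0.0345] toolx deg 167.07 go mm [-0.4 -1.2 14.5] roll -0.002 t 12.55 F [ 0.3 -0.  -5.3] w 0.0546 g 43.831844329833984
```

View pics/w7.png

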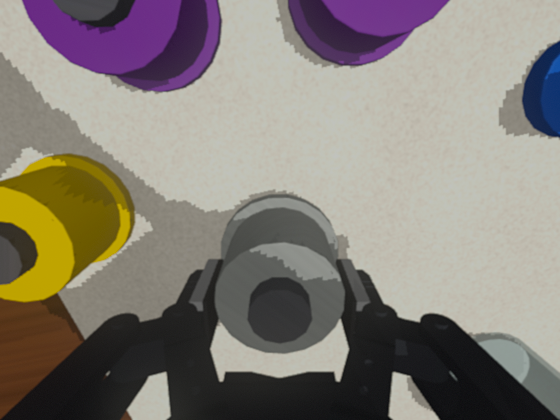

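The die is held between the pads with its plunger at about (280,308). I'll work out its offset in the grip and the path.

```bash
python3 - <<'E'
from h import *
W=cam('wrist');s,p,R=tool()
D=onz(W,(280,308),.073);print("die",D,"off tool",R.inv().apply(D-p)*1000)
off=(p-D)*[1,1,0]
to(np.array([.516,.091,.14])+off,167.2);to(np.array([.633,.064,.14])+off,167.2)
E
python3 -m crank '{"translation":[[0,0,-35],[0,0,-40],[0,0,-30],[0,0,0]],"roll":[0,0,0,0],"fingers":[0,0,0,0]}'
```

```text
die [0.41525729 0.26782497 0.073     ] off tool [  5.67249247   0.45372752 -38.81950321]
pos [0.4207 0.2661 0.0342] toolx deg 167.07 go mm [-137.8 -149.8 -105.8] roll -0.002 t 12.6 F [ 0.8 -1.2 -5.5] w 0.0547 g 43.832294940948486
pos [0.4207 0.2661 0.0342] toolx deg 167.07 go mm [-257.9 -149.9 -105.7] roll -0.002 t 12.6 F [ 0.8 -1.2 -5.5] w 0.0547 g 43.832294940948486
clock: 13.0
position: [0.4235, 0.2675, 0.1426]
ee_rot: [0.004, 0.113, 0.994, 0.002]
contact_force: [2.1, 1.2, -5.9]
width: 0.0543
gripper_force: 47.0
```

```bash
python3 -m crank '{"translation":[[-28,-30,0],[-28,-30,0],[-28,-30,0],[-28,-30,0],[-26,-30,0],[0,0,0]],"roll":[-0.002,0,0,0,0,0],"fingers":[0,0,0,0,0,0]}'
python3 -c "
from h import *
to([.636,.0633,.13],167.2)"
```

```text
clock: 13.6
position: [0.524, 0.0845, 0.1367]
ee_rot: [0.0, 0.114, 0.994, -0.002]
contact_force: [-0.0, 1.3, -5.4]
width: 0.0545
gripper_force: 46.8
pos [0.524  0.0845 0.1367] toolx deg 166.93 go mm [-113.9    4.7    6.7] roll -0.005 t 13.6 F [-0.   1.3 -5.4] w 0.0545 g 46.84654176235199
```

```bash
python3 -m crank '{"translation":[[-30,2,0],[-30,2,0],[-30,1,0],[-24,0,0],[0,0,30],[0,0,20],[0,0,0]],"roll":[-0.005,0,0,0,0,0,0],"fingers":[0,0,0,0,0,0,0]}'
python3 - <<'E'
from h import *
to([.636,.0633,.045],167.2)
W=cam('wrist');w=get_image('wrist');b=get_image('scene')
P=np.array([.633,.064,.022])
print("plate mid in wrist px",proj(W,P),"scene",proj(cam('scene'),P))
cv2.imwrite('pics/p8.png',np.hstack([cv2.resize(b[180:320,160:300],(380,380),interpolation=cv2.INTER_CUBIC),cv2.resize(w[140:420,140:420],(380,380))]))
E
```

```text
clock: 14.3
position: [0.6295, 0.0693, 0.0827]
ee_rot: [-0.006, 0.109, 0.994, -0.001]
contact_force: [-1.5, -0.1, -5.5]
width: 0.0547
gripper_force: 46.6
pos [0.6295 0.0693 0.0827] toolx deg 167.46 go mm [-8.1 -4.4 37.6] roll 0.004 t 14.3 F [-1.5 -0.1 -5.5] w 0.0547 g 46.58410906791687
plate mid in wrist px [272.82579785 232.79543526] scene [245.30442497 269.23215616]
```

View pics/p8.png

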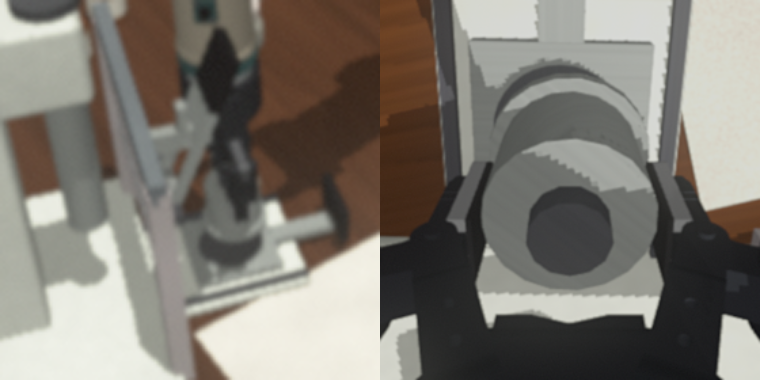

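```bash
python3 - <<'E'
from h import *
W=cam('wrist');f=lambda u,v:((u-380)*280/380+140,v*280/380+140)
l,r=onz(W,f(472,42),.022),onz(W,f(655,42),.022)
d=(r-l)/np.linalg.norm(r-l);print(l,r,np.linalg.norm(r-l),"yaw",np.degrees(np.arctan2(-d[0],d[1])))
xh=np.array([d[1],-d[0],0]);mid=(l+r)/2+.045*xh;print("plate mid",mid)
s,p,R=tool()
D=onz(W,f(569,232),p[2]+.0388);print("die",D,R.inv().apply(D-p)*1000)
to(mid+(p-D)*[1,1,0],167.2)
E
```

```text
[0.58552052 0.03096409 0.022     ] [0.60507395 0.11924965 0.022     ] 0.09042497425064454 yaw -12.488243816406174
plate mid [0.63923255 0.0653761  0.022     ]
die [0.6289718  0.07047678 0.12582514] [  4.27202322   0.15908814 -38.78520089]
pos [0.633  0.0694 0.087 ] toolx deg 167.47 go mm [-11.4  -2.7  65. ] roll 0.005 t 14.4 F [ 0.2  0.2 -5.8] w 0.0542 g 46.58040761947632
```

```bash
python3 -m crank '{"translation":[[-4,-3,10],[-4,0,12],[0,0,10],[0,0,4],[0,0,0]],"roll":[0.004,0,0,0,0],"fingers":[0,0,0,0,0]}'
python3 -c "
from h import *
to([.640,.064,.0456],167.2)"
```

```text
clock: 14.9
position: [0.6404, 0.0644, 0.0517]
ee_rot: [-0.001, 0.111, 0.994, -0.0]
contact_force: [-0.3, 0.2, -4.9]
width: 0.0547
gripper_force: 46.8
pos [0.6404 0.0644 0.0517] toolx deg 167.23 go mm [ 0.3 -0.5  6.1] roll 0.001 t 14.9 F [-0.3  0.2 -4.9] w 0.0547 g 46.8144965171814
```

```bash
python3 -m crank '{"translation":[[0,0,3],[0,0,2],[0,0,0]],"roll":[0,0,0],"fingers":[0,0,0]}'
python3 -m crank '{"translation":[[0,0,1],[0,0,1],[0,0,0]],"roll":[0,0,0],"fingers":[0,0,0]}'
```

```text
clock: 15.2
position: [0.6412, 0.0645, 0.0479]
ee_rot: [-0.0, 0.111, 0.994, -0.0]
contact_force: [-0.6, 0.5, -5.2]
width: 0.0548
gripper_force: 46.8
clock: 15.5
position: [0.6413, 0.0644, 0.0459]
ee_rot: [0.0, 0.111, 0.994, -0.0]
contact_force: [-0.0, -0.5, -6.0]
width: 0.0546
gripper_force: 46.8
```

```bash
python3 -m crank '{"translation":[[0,0,1],[0,0,0]],"roll":[0,0],"fingers":[0,0]}'
python3 -m crank '{"translation":[[0,0,1],[0,0,0]],"roll":[0,0],"fingers":[0,0]}'
python3 -m crank '{"translation":[[0,0,1],[0,0,0]],"roll":[0,0],"fingers":[0,0]}'
```

```text
clock: 15.7
position: [0.6416, 0.0644, 0.0457]
ee_rot: [0.0, 0.111, 0.994, -0.0]
contact_force: [-1.0, -1.1, 0.2]
width: 0.0549
gripper_force: 47.5
clock: 15.9
position: [0.6426, 0.0641, 0.0457]
ee_rot: [0.002, 0.111, 0.994, -0.0]
contact_force: [-1.7, -0.9, 5.2]
width: 0.0547
gripper_force: 48.0
clock: 16.1
position: [0.6434, 0.0639, 0.0457]
ee_rot: [0.003, 0.111, 0.994, -0.0]
contact_force: [-0.7, -1.0, 9.1]
width: 0.0548
gripper_force: 48.4
```

```bash
python3 -m crank '{"translation":[[0,0,-2],[0,0,0],[0,0,0],[0,0,0],[0,0,0]],"roll":[0,0,0,0,0],"fingers":[0,0.85,1,1,1]}'
python3 -m crank '{"translation":[[0,0,-20],[0,0,-30],[0,0,-20],[20,0,0],[35,0,0],[40,0,-10],[40,0,-10],[0,0,0]],"roll":[0,0,0,0,0,0,0,0],"fingers":[1,1,1,1,1,1,1,1]}'
python3 - <<'E'
from h import *;import pickle
to([.515,.091,.2],167.2)
pickle.dump(camera_info('wrist'),open('w9.pkl','wb'))
w=get_image('wrist');t=get_image('top')
cv2.imwrite('pics/p9.png',np.hstack([cv2.resize(t[100:230,210:340],(390,390),interpolation=cv2.INTER_CUBIC),cv2.resize(w[40:300,150:410],(390,390))]))
E
```

```text
clock: 16.6
position: [0.6414, 0.0645, 0.0448]
ee_rot: [0.0, 0.111, 0.994, -0.0]
contact_force: [-0.8, 0.2, 0.1]
width: 0.0852
gripper_force: 0.0
clock: 17.4
position: [0.5042, 0.0953, 0.1356]
ee_rot: [-0.002, 0.11, 0.994, -0.0]
contact_force: [0.8, 0.2, -0.4]
width: 0.0853
gripper_force: 0.0
pos [0.5042 0.0953 0.1356] toolx deg 167.32 go mm [-11.2  -1.8 -64.4] roll 0.002 t 17.4 F [ 0.8  0.2 -0.4] w 0.0853 g 0.0
```

View pics/p9.png

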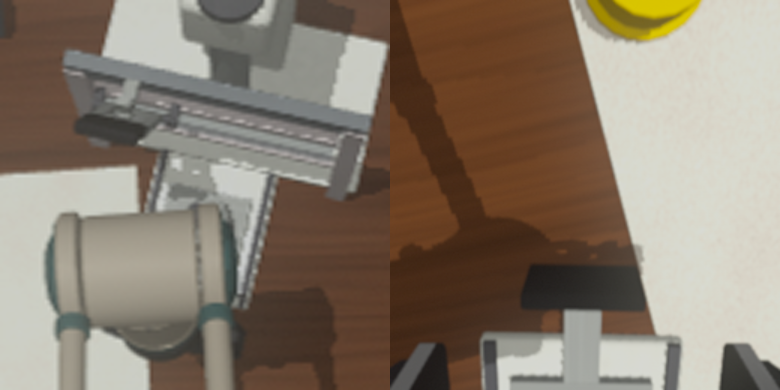

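That put me over the picture-viewing limit (12 instead of 10), so I'll measure only numerically from here. I'll go up and check the die's position on the plate by mask.

```bash
python3 -m crank '{"translation":[[0,0,-40],[0,0,-40],[0,0,-40],[0,0,-30],[0,0,0]],"roll":[0,0,0,0,0],"fingers":[1,1,0,0,0]}'
python3 - <<'E'
from h import *
to([.515,.091,.3],167.2)
W=cam('wrist');w=get_image('wrist')
p=proj(W,[.637,.0655,.084]);print("expect plunger",p,"radius",abs(proj(W,[.637,.0785,.084])-p))
x,y=p.astype(int);g=cv2.cvtColor(w,cv2.COLOR_BGR2GRAY);s=g[y-45:y+45,x-45:x+45]
r=abs(proj(W,[.637,.0785,.084])-p).max()
for th in(70,85,100):
    n,l,st,c=cv2.connectedComponentsWithStats((s<th).astype(np.uint8))
    for i in range(1,n):
        if 60<st[i,4]<1500:
            q=c[i]+[x-45,y-45];print(th,q,st[i].tolist(),onz(W,q,.084).round(4))
# push plate black: centroid of very dark blob
e=proj(W,[.510,.093,.059]).astype(int);m=(w[e[1]-30:e[1]+30,e[0]-60:e[0]+60].max(2)<50).astype(np.uint8)
n,l,st,c=cv2.connectedComponentsWithStats(m);i=1+st[1:,4].argmax();x0,y0=e-[60,30]
a,b=st[i,:2]+[x0,y0];ww,hh=st[i,2:4];print("push blob",a,b,ww,hh)
print("push top front edge ends",onz(W,(a,b),.059),onz(W,(a+ww,b),.059))
E
```

```text
clock: 18.0
position: [0.5141, 0.0941, 0.2896]
ee_rot: [0.005, 0.111, 0.994, 0.001]
contact_force: [-0.3, -0.4, 0.2]
width: 0.0443
gripper_force: 0.0
pos [0.5141 0.0941 0.2896] toolx deg 167.21 go mm [ -1.7  -2.8 -10.3] roll 0.0 t 18.0 F [-0.3 -0.4  0.2] w 0.0443 g 0.0
expect plunger [278.04033565 273.33205167] radius [10.1047443   2.01730785]
100 [235.86572438 265.72438163] [0, 0, 7, 66, 283] [0.6147 0.0167 0.084 ]
100 [264.58730159 238.28571429] [21, 2, 32, 29, 126] [0.5862 0.0604 0.084 ]
100 [267.1576087  248.29891304] [25, 12, 20, 22, 184] [0.6    0.0603 0.084 ]
100 [320.864 273.072] [85, 21, 5, 42, 125] [0.6486 0.1181 0.084 ]
100 [313.58015267 277.7480916 ] [78, 23, 6, 45, 131] [0.6532 0.1079 0.084 ]
100 [277.66058394 272.94890511] [36, 36, 19, 20, 274] [0.6364 0.0652 0.084 ]
push blob 253 166 19 8
push top front edge ends [0.50213059 0.06554037 0.059     ] [0.50715761 0.08766612 0.059     ]
```

The die stands at (.636,.065), within 3 mm of the plate's middle, with a round plunger blob. Now I'll shut the fingers and get in front of the push plate.

```bash
python3 -m crank '{"translation":[[40,-7,10],[11,-7,40],[0,0,40],[0,0,45],[0,0,45],[0,0,45],[0,0,20],[0,0,0]],"roll":[0,0,0,0,0,0,0,0],"fingers":[0,0,0,0,0,0,0,0]}' 40
python3 -c "
from h import *
to([.462,.0935,.045],167.2)"
```

```text
clock: 18.85
position: [0.4535, 0.0914, 0.0357]
ee_rot: [-0.005, 0.111, 0.994, -0.001]
contact_force: [0.4, -0.0, -0.0]
width: 0.0002
gripper_force: 0.0
pos [0.4535 0.0914 0.0357] toolx deg 167.21 go mm [-7.7  3.9 -9.4] roll 0.0 t 18.85 F [ 0.4 -0.  -0. ] w 0.0002 g 0.0
```

```bash
python3 -m crank '{"translation":[[-8,3,-8],[-15,0,0],[-10,0,0],[-5,0,0],[-5,0,0],[-5,0,0],[0,0,0]],"roll":[0,0,0,0,0,0,0],"fingers":[0,0,0,0,0,0,0]}'
python3 -m crank '{"translation":[[-4,0,0],[-4,0,0],[-4,0,0],[-4,0,0],[-5,0,0],[-5,0,0],[-5,0,0],[-5,0,0]],"roll":[0,0,0,0,0,0,0,0],"fingers":[0,0,0,0,0,0,0,0]}'
```

```text
clock: 19.55
position: [0.5048, 0.084, 0.0479]
ee_rot: [0.0, 0.111, 0.994, -0.0]
contact_force: [0.1, 0.6, 0.2]
width: -0.0004
gripper_force: 0.0
clock: 20.35
position: [0.5398, 0.0761, 0.0478]
ee_rot: [-0.0, 0.111, 0.994, -0.0]
contact_force: [-2.2, -0.4, -0.8]
width: 0.0001
gripper_force: 0.9
```

```bash
python3 -m crank '{"translation":[[-5,0,0],[-5,0,0],[-5,0,0],[-5,0,0],[-5,0,0],[-5,0,0],[-5,0,0],[-5,0,0]],"roll":[0,0,0,0,0,0,0,0],"fingers":[0,0,0,0,0,0,0,0]}'
python3 -m crank '{"translation":[[-5,0,0],[-5,0,0],[-5,0,0],[-5,0,0],[-5,0,0],[-5,0,0],[-5,0,0],[-5,0,0]],"roll":[0,0,0,0,0,0,0,0],"fingers":[0,0,0,0,0,0,0,0]}'
python3 -m crank '{"translation":[[-3,0,0],[-3,0,0],[-3,0,0],[0,0,0]],"roll":[0,0,0,0],"fingers":[0,0,0,0]}'
```

```text
clock: 21.15
position: [0.5789, 0.0673, 0.0479]
ee_rot: [0.0, 0.111, 0.994, -0.0]
contact_force: [-2.1, -1.3, -0.8]
width: 0.0001
gripper_force: 0.9
clock: 21.95
position: [0.6179, 0.0585, 0.0479]
ee_rot: [0.0, 0.111, 0.994, -0.0]
contact_force: [-2.2, -0.6, 1.4]
width: 0.0001
gripper_force: 0.9
clock: 22.35
position: [0.6272, 0.0566, 0.048]
ee_rot: [0.001, 0.111, 0.994, 0.0]
contact_force: [0.1, 0.3, -0.3]
width: 0.0001
gripper_force: 0.0
```

```bash
python3 -m crank '{"translation":[[-3,0,0],[-3,0,0],[-3,0,0],[0,0,0]],"roll":[0,0,0,0],"fingers":[0,0,0,0]}'
python3 -m crank '{"translation":[[-2,0,0],[-2,0,0],[-2,0,0]],"roll":[0,0,0],"fingers":[0,0,0]}'
```

```text
clock: 22.75
position: [0.636, 0.0545, 0.048]
ee_rot: [0.001, 0.111, 0.994, 0.0]
contact_force: [-0.4, 0.8, 0.0]
width: -0.0001
gripper_force: 0.0
clock: 23.05
position: [0.6367, 0.0543, 0.0478]
ee_rot: [-0.005, 0.111, 0.994, 0.0]
contact_force: [-12.2, 3.3, 9.5]
width: -0.0001
gripper_force: 6.0
```

```bash
python3 -m crank '{"translation":[[-2,0,0],[-1,0,0],[0,0,0]],"roll":[0,0,0],"fingers":[0,0,0]}'
```

```text
clock: 23.35
position: [0.6367, 0.0542, 0.0478]
ee_rot: [-0.007, 0.111, 0.994, 0.0]
contact_force: [-13.9, 3.3, 11.8]
width: 0.0002
gripper_force: 7.4
```

```bash
python3 -m crank '{"translation":[[4,0,0],[15,0,0],[35,0,0],[45,0,0],[45,0,-20],[0,0,-45],[0,0,-45],[0,0,0]],"roll":[0,0,0,0,0,0,0,0],"fingers":[0,0,0,0,0,0,0,0]}'
python3 - <<'E'
from h import *
to([.5,.09,.2],167.2)
W=cam('wrist');w=get_image('wrist');T=cam('top');t=get_image('top');S=cam('scene');s=get_image('scene')
cv2.imwrite('pics/end_w.png',w);cv2.imwrite('pics/end_t.png',t);cv2.imwrite('pics/end_s.png',s)
c=np.array([.6525,.0604,.0]);xh=np.array([.975,-.222,0]);yh=np.array([.222,.975,0])
for n,C,im,th in(("w",W,w,60),("t",T,t,75),("s",S,s,60)):
    P=[proj(C,c+a*yh+b*xh+[0,0,z]) for a in(-.032,.032) for b in(0,.01) for z in(.014,.059)]
    P=np.array(P);lo=(P.min(0)-22).astype(int).clip(0);hi=(P.max(0)+22).astype(int)
    m=(im[lo[1]:hi[1],lo[0]:hi[0]].max(2)<th).astype(np.uint8)
    k,l,st,ce=cv2.connectedComponentsWithStats(m)
    print(n,"expect box",P.min(0).round(),P.max(0).round(),[(st[i].tolist(),(ce[i]+lo).round(1).tolist()) for i in range(1,k) if st[i,4]>30],lo)
E
```

```text
clock: 24.15
position: [0.5083, 0.0847, 0.1643]
ee_rot: [0.008, 0.111, 0.994, 0.001]
contact_force: [1.3, 0.0, 0.4]
width: -0.0002
gripper_force: 0.0
pos [0.5083 0.0847 0.1643] toolx deg 167.26 go mm [  8.7   3.5 -35.8] roll 0.001 t 24.15 F [1.3 0.  0.4] w -0.0002 g 0.0
w expect box [254. 314.] [319. 352.] [([0, 0, 109, 82, 7591], [285.1, 335.6])] [232 292]
t expect box [267. 163.] [288. 174.] [([0, 0, 15, 8, 92], [250.6, 143.8]), ([47, 35, 4, 19, 33], [292.5, 184.5])] [244 141]
s expect box [231. 254.] [242. 282.] [([25, 24, 6, 21, 40], [236.4, 265.8])] [209 232]
```

```bash
python3 -c "
from rig import manip
print(manip.sign_off())"
```

```text
the job is handed in; nothing more can be done
None
```

The job is handed in at 24 s, verdict not shown: guard hooked up, die stood on the plate (within about 3 mm, checked before the push but not after), carriage pushed to a firm stop; I viewed 12 pictures, over the limit of 10.

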